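# Press home the cover plugs of a stool seat

## Task

On the round stool seat, press the three cover plugs fully home onto their washers with your fingertips, one after the other: first the green one, then the blue, then the red. Press gently (under 30 N), do not pull up or lift anything, and leave the seat where it lies and the glue pot, the loose dowel and the tools undisturbed.

Things in the scene. Friction and masses are not known exactly. Their poses are not given: they have to be found in the camera images.
- seat: Round stool seat of pale wood lying loose and flat on a dark 3 mm rubber mat: a disc 260 mm across and 26 mm thick, about 0.85 kg. Origin at the centre of its underside, z up. Its upper face is 26 mm above the origin (29 mm above the bench). It can lie at any yaw.
- plug_green_top (a point): Centre of the top of the green cover plug, a mushroom head 32 mm across (flat on top over the inner 28 mm) and 6 mm thick, sitting 75 mm from the seat centre, at 0 degrees from the seat x axis, anticlockwise. Under it on the seat lies a soft foam washer 4 mm thick. This point is 16 to 18 mm above the seat face at the start, and 10 mm above it once home (head down on the washer).
- plug_green (a joint): How far the green plug has been pressed down, m: 0 to 0.002 at the start, 0.008 fully home (head on its foam washer, which then yields about 1 mm for each 4 N and springs back; stop at about 8 to 12 N). It slides stiffly at about 3.5 N and stays where it is left; negative means pulled out.
- plug_blue_top (a point): Centre of the top of the blue cover plug, a mushroom head 32 mm across (flat on top over the inner 28 mm) and 6 mm thick, sitting 75 mm from the seat centre, at 120 degrees from the seat x axis, anticlockwise. Under it on the seat lies a soft foam washer 4 mm thick. This point is 16 to 18 mm above the seat face at the start, and 10 mm above it once home (head down on the washer).
- plug_blue (a joint): How far the blue plug has been pressed down, m: 0 to 0.002 at the start, 0.008 fully home (head on its foam washer, which then yields about 1 mm for each 4 N and springs back; stop at about 8 to 12 N). It slides stiffly at about 3.5 N and stays where it is left; negative means pulled out.
- plug_red_top (a point): Centre of the top of the red cover plug, a mushroom head 32 mm across (flat on top over the inner 28 mm) and 6 mm thick, sitting 75 mm from the seat centre, at 240 degrees from the seat x axis, anticlockwise. Under it on the seat lies a soft foam washer 4 mm thick. This point is 16 to 18 mm above the seat face at the start, and 10 mm above it once home (head down on the washer).
- plug_red (a joint): How far the red plug has been pressed down, m: 0 to 0.002 at the start, 0.008 fully home (head on its foam washer, which then yields about 1 mm for each 4 N and springs back; stop at about 8 to 12 N). It slides stiffly at about 3.5 N and stays where it is left; negative means pulled out.
- pot: Small glue jar with a yellow cap, 34 mm across, 45 mm tall, standing loose near the middle of the seat. Origin at the centre of its underside. To be left alone.
- spare: Loose dark dowel, 18 mm across and 30 mm tall, standing on the seat near its rim, midway between the blue and red plugs (it is not a plug to press). Origin at the centre of its underside. To be left alone.
- mallet: White-faced mallet lying on the bench to the right, handle along its x, 280 mm long, head 100 mm across and 52 mm high. Origin under the handle, 130 mm from the head centre. To be left alone.
- chisel_red: Chisel with a red handle lying along its x, 260 mm long, 27 mm high, left of the mat. Origin at mid length on the bench. To be left alone.
- chisel_black: Chisel with a black handle, otherwise as the red one. To be left alone.
- offcut: Pale wooden offcut 100 x 40 x 35 mm right of the mat. Origin at the centre of its underside. To be left alone.
- square: Try square with a dark stock 140 x 30 x 20 mm and a steel blade 170 mm long, far right. Origin under the middle of the stock. To be left alone.
- plane: Wooden hand plane 240 x 62 mm, about 130 mm high, with red knobs, far left. Origin at the centre of its underside. To be left alone.

How it is judged:
By the outcome, as a careful person would: the job done as asked, in the order asked, and still so for the second after the job is handed in, with the robot touching nothing.
It also fails if it takes over 45 s, if anything falls off the work surface, if the arm or the gripper's body presses on something with over 40 N, if the wrist force passes 120 N, or if a joint passes its speed limit or range.

## Robot

A 6-joint arm with a two-finger parallel gripper is mounted at the origin on the work surface. World frame = base frame: x ahead of the robot, y to its left, z up, the work surface at z = 0. Lengths are in m, angles in rad, forces in N, time in s.
With the tool pointing down it reaches from about 0.25 to 0.85 m from the base axis. Payload 12.5 kg.
Tool frame: the origin (TCP) lies on the centre line of the jaws, within the pads' length; the fingertips stand 14 mm ahead of it and the grasp point (between the pads) lies 5 mm behind it; z points along the fingers, y is the line along which they close (so a half turn about z gives the same grasp; the last joint's range is limited). The gripper opens to 93 mm and grips with 3 to 60 N. Pads are 15 mm wide; open, the fingers measure 128 mm over their backs; the gripper's body (75 mm by 188 mm) begins 65 mm behind the grasp point.
Start: joints at [1.247, 0.351, 1.652, -0, 1.139, -0.085], TCP at [0.13, 0.534, 0.212] pointing down, gripper open.
Joint ranges: [-2.75, 2.75], [-0.79, 2.1], [0.01, 2.65], [-1.57, 4.71], [0.07, 3.14], [-2.87, 2.87]. Speed limits (rad/s): [2.22, 2.22, 2.79, 3.14, 3.14, 3.14].

## Interface

Orientations are given as a 3x3 rotation matrix whose columns are the frame's x, y, z axes.
In Python, from workcell import sensors, optics, manip gives the robot as it stands.
- The arm moves only by the tool carry_out, never from a script. Its argument "rows" is a list of rows, each a list of 7 numbers: the closure, from 0 (fully open) to 1 (shut), then the shift along the tool's x, y, z in m, then the turn, a rotation vector about the tool's x, y, z in rad. In form: [[fingers, dx, dy, dz, ax, ay, az], ...]. A call has 1 to 10 rows; each row shifts and turns the commanded pose from where the row before left it, along the tool's axes as they then stand; what a row does not reach is not made up. A row lasts 1/8 s, in which the tool goes at most 62.5 mm and 10.7 degrees, less where a joint would pass 70% of its speed; a pose out of reach is approached as far as the arm can. A call with a gripper value outside its range is refused whole. The fingers move at their own pace and stop on an object; "grip_force" is the grip in N (left out, the last holds). Time passes only in rows, so rows that do not move let the fingers close. It gives the time, the measured TCP pose, the force, the opening and the grip force at its end, in the units of the state.
- sensors.get_obs(): the state, without advancing time (a new reading comes with each control period).
- optics.camera(name): name is "scene" or "top"; returns a dict with "color" (400x640x3 uint8, blue, green, red), "fx", "fy", "cx", "cy" (pixels), "world_to_cam" (4x4, takes a point from world to camera coordinates). Camera axes: x right, y up, looking along -z (the intrinsics and any distortion apply to the point x, -y, -z); pixel columns grow to the right and rows downward; lengths in m; the calibration is good to about 2 mm. A picture is of the moment at which its call begins. There is no depth.
- manip.sign_off(): hands the job in; it is judged then, once.
The state is a dict: "time_s": time; "joints": joint angles; "joint_vel": joint speeds; "joint_efforts": joint torques, N m; "eef_pos": TCP position; "eef_rot": TCP orientation; "contact_force": force on the tool from outside, world axes, zero at the start; "moment": the same for the moment, N m; "grip_width": opening from 0.0 (shut) to 1.0 (fully open); "grasp_force": force on a finger pad.
Only numpy, scipy, OpenCV 4.12 (cv2) and the standard library are available. Lean on these libraries where they do the work, as an engineer would, in place of code of your own. Each camera call takes 0.05 s, during which the arm holds its last target. There are 200 camera calls.

## Working session

There is one attempt and no reset: what is moved stays moved. The work goes in short steps, Python scripts to look and compute and a tool call to move; the robot and the scene stay as the last step left them, time stands still between calls to the robot, and variables do not carry over. Pictures are saved under pics/ and viewed, at most 11 in all, crops included, and the job is handed in when it is done.

Besides the shell and the picture viewer there is one more tool, called after ">>>" as a command line: name --pt "numbers of a row" for each row, then --argument value for the rest. carry_out: Moves the arm, as the interface text tells. Its arguments: {"type":"object","properties":{"rows":{"type":"array"},"grip_force":{"type":"number"}},"required":["rows"]}

```bash
mkdir -p pics; python3 - <<'E'
from workcell import sensors, optics
import cv2, pickle
o=sensors.get_obs(); print(o)
d={}
for n in("scene","top"):
    c=optics.camera(n); d[n]=c; cv2.imwrite(f"pics/{n}0.png",c["color"]); print({k:v for k,v in c.items() if k!="color"})
pickle.dump(d,open("d0.pkl","wb"))
E
```

```text
{'time_s': 0.0, 'joints': array([ 1.24740440e+00,  3.51243482e-01,  1.65242639e+00,  5.36732631e-07,
        1.13913554e+00, -8.45693685e-02]), 'joint_vel': array([ 0.0003924 ,  0.00038219, -0.00080101, -0.00134819, -0.00076328,
       -0.00288384]), 'joint_efforts': array([-1.69455602e-04, -4.97306871e+01, -2.85264301e+01,  6.99197408e-02,
        2.55110330e-02, -9.62153672e-05]), 'eef_pos': array([0.12994952, 0.53405207, 0.21109661]), 'eef_rot': array([[-9.71617110e-01,  2.36558751e-01, -3.85855782e-04],
       [ 2.36559044e-01,  9.71616435e-01, -1.14973100e-03],
       [ 1.02924891e-04, -1.20837598e-03, -9.99999265e-01]]), 'contact_force': array([ 0.15267412, -1.0427811 , -0.160974  ]), 'moment': array([0.02374253, 0.02905015, 0.01060517]), 'grasp_force': 0.0, 'grip_width': 1.0019162269128108}
{'fx': 518.8594199029201, 'fy': 518.8594199029201, 'cx': 316.7471479877517, 'cy': 192.8722932392479, 'world_to_cam': array([[ 0.86354514,  0.50420627, -0.00811378, -0.49898224],
       [-0.39325719,  0.68342206,  0.61504721,  0.18405593],
       [ 0.3156558 , -0.52793023,  0.78844854, -1.98170885],
       [ 0.        ,  0.        ,  0.        ,  1.        ]])}
{'fx': 375.38891373987127, 'fy': 375.38891373987127, 'cx': 323.58219427691563, 'cy': 196.6169181102535, 'world_to_cam': array([[-2.55457083e-02, -9.99656347e-01, -5.88260611e-03,
         4.53489766e-04],
       [ 9.86920820e-01, -2.61563239e-02,  1.59069614e-01,
        -5.43139630e-01],
       [-1.59168816e-01, -1.74212050e-03,  9.87249843e-01,
        -1.38180556e+00],
       [ 0.00000000e+00,  0.00000000e+00,  0.00000000e+00,
         1.00000000e+00]])}
```

View pics/scene0.png

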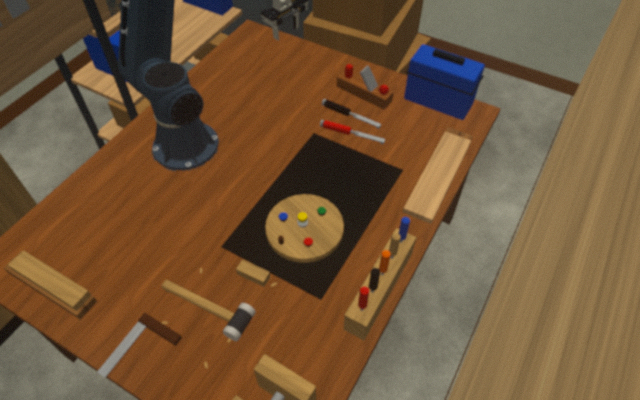

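View pics/top0.png

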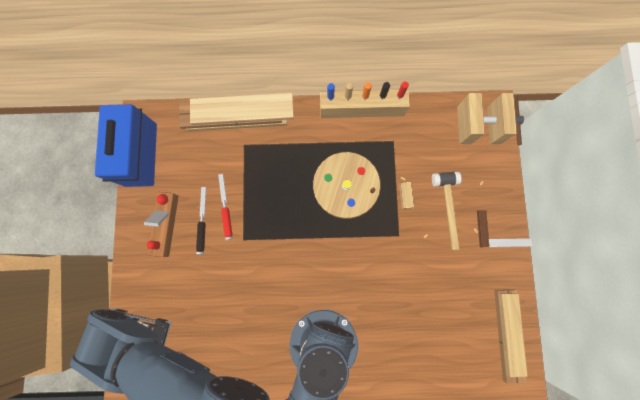

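The scene view shows the seat on the mat. In the top view, green is at (328,177), blue (351,202), red (361,171), the yellow cap (347,184) and the dowel (373,190).

```bash
cat > h.py <<'E'
import numpy as np, cv2
def ray(c,u,v):
    T=c["world_to_cam"];R,t=T[:3,:3],T[:3,3]
    return -R.T@t, R.T@np.array([(u-c["cx"])/c["fx"],-(v-c["cy"])/c["fy"],-1.])
def onplane(c,u,v,z):
    o,d=ray(c,u,v); return o+d*(z-o[2])/d[2]
def tri(rs):
    A=0;b=0
    for o,d in rs:
        d=d/np.linalg.norm(d);P=np.eye(3)-np.outer(d,d);A=A+P;b=b+P@o
    return np.linalg.solve(A,b)
H={"green":(45,85),"blue":(100,130),"red":(172,188),"yellow":(24,34)}
def blob(c,col,near,r=12):
    h=cv2.cvtColor(c["color"],cv2.COLOR_BGR2HSV).astype(int);hue=h[...,0]
    lo,hi=H[col]; hh=np.where(hue<8,hue+180,hue) if col=="red" else hue
    m=(hh>=lo)&(hh<=hi)&(h[...,1]>(130 if col!="yellow" else 190))&(h[...,2]>50)
    yy,xx=np.nonzero(m); k=np.hypot(xx-near[0],yy-near[1])<r
    return xx[k].mean(),yy[k].mean(),k.sum()
E
python3 - <<'E'
import pickle; from h import *
d=pickle.load(open("d0.pkl","rb"))
N={"top":dict(green=(328,177),blue=(351,202),red=(361,171),yellow=(347,184)),"scene":dict(green=(322,211),blue=(283,216),red=(308,242),yellow=(303,216))}
P={}
for col in H:
    b={n:blob(d[n],col,N[n][col],8) for n in N}
    z=.045 if col!="yellow" else .073
    a=[onplane(d[n],*b[n][:2],z) for n in ("top","scene")]
    P[col]=np.mean(a,0)
    print(col,[np.round(x,1) for x in b.values()],np.round(a,4).tolist(),"tri",tri([ray(d[n],*b[n][:2]) for n in N]).round(4))
c=np.mean([P[k] for k in("green","blue","red")],0);print("c",c)
for k in P: v=P[k]-c;print(k,np.hypot(v[0],v[1]),np.degrees(np.arctan2(v[1],v[0])))
# seat outline in top: pale wood on black mat
im=d["top"]["color"][145:237,246:394]; g=cv2.cvtColor(im,cv2.COLOR_BGR2GRAY)
m=(g>90).astype(np.uint8);cs,_=cv2.findContours(m,cv2.RETR_EXTERNAL,cv2.CHAIN_APPROX_NONE)
k=max(cs,key=cv2.contourArea);e=cv2.fitEllipse(k);print(e,onplane(d["top"],e[0][0]+246,e[0][1]+145,.029))
E
```

```text
green [array([327.8, 177.4,  19. ]), array([321.4, 210.2,  42. ])] [[0.6168, -0.0317, 0.045], [0.6186, -0.0386, 0.045]] tri [ 0.6171 -0.0328  0.0378]
blue [array([350.8, 202.2,  37. ]), array([282.9, 215.9,  38. ])] [[0.5185, -0.1159, 0.045], [0.52, -0.1223, 0.045]] tri [ 0.5182 -0.1174  0.0383]
red [array([360.6, 170.5,  51. ]), array([307.9, 241.3,  56. ])] [[0.6405, -0.158, 0.045], [0.6425, -0.1662, 0.045]] tri [ 0.6409 -0.1602  0.0364]
yellow [array([nan, nan,  0.]), array([301.9, 216.1,  68. ])] [[nan, nan, nan], [0.586, -0.1081, 0.073]] tri [nan nan nan]
c [ 0.59281397 -0.1054533   0.045     ]
green 0.07459416074277696 70.49986362756697
blue 0.07483106161400377 -169.48843012591811
red 0.0746996729221077 -49.3369112798748
yellow nan nan
((100.21009826660156, 39.738365173339844), (66.05355072021484, 67.16947937011719), 95.5718002319336) [ 0.58934803 -0.10201871  0.029     ]h.py:18: RuntimeWarning: Mean of empty slice.
  return xx[k].mean(),yy[k].mean(),k.sum()
  ret = ret.dtype.type(ret / rcount)
```

>>> carry_out --pt "1 -0.038 -0.0273 0 0 0 0" --pt "1 -0.038 -0.0273 0 0 0 0" --pt "1 -0.038 -0.0273 0 0 0 0" --pt "1 -0.038 -0.0273 0 0 0 0" --pt "1 -0.038 -0.0273 0 0 0 0" --pt "1 -0.038 -0.0273 0 0 0 0" --pt "1 -0.038 -0.0273 0 0 0 0" --pt "1 -0.038 -0.0273 0 0 0 0" --pt "1 -0.038 -0.0273 0 0 0 0" --pt "1 -0.038 -0.0273 0 0 0 0" --grip_force 10

```text
time_s: 1.35
eef_pos: [0.4354, 0.1779, 0.2115]
eef_rot: [[-0.972, 0.237, -0.0], [0.237, 0.972, -0.0], [0.0, -0.0, -1.0]]
contact_force: [0.5, 0.9, 0.7]
grip_width: 0.01
grasp_force: 0.0
```

>>> carry_out --pt "1 -0.038 -0.0273 0 0 0 0" --pt "1 -0.038 -0.0273 0 0 0 0" --pt "1 -0.038 -0.0273 0 0 0 0" --pt "1 -0.038 -0.0273 0.02 0 0 0" --pt "1 -0.038 -0.0273 0.02 0 0 0" --pt "1 -0.038 -0.0273 0.02 0 0 0" --pt "1 0 0 0.02 0 0 0" --pt "1 0 0 0 0 0 0" --pt "1 0 0 0 0 0 0"

```text
time_s: 2.48
eef_pos: [0.6176, -0.0335, 0.1324]
eef_rot: [[-0.972, 0.236, 0.001], [0.236, 0.972, -0.0], [-0.001, 0.0, -1.0]]
contact_force: [0.1, 0.0, 0.5]
grip_width: 0.007
grasp_force: 0.0
```

```bash
cat > snap.py <<'E'
import sys,pickle
from workcell import sensors,optics
from h import *
o=sensors.get_obs();p=o["eef_pos"];R=o["eef_rot"];out=[];d={}
def proj(c,P):
    q=c["world_to_cam"]@np.append(P,1);return np.array([c["cx"]+c["fx"]*q[0]/-q[2],c["cy"]-c["fy"]*q[1]/-q[2]])
for n,(x0,y0) in dict(scene=(255,150),top=(295,135)).items():
    c=optics.camera(n);d[n]=c;w,h=100,112
    im=cv2.resize(c["color"][y0:y0+h,x0:x0+w],None,fx=4,fy=4,interpolation=cv2.INTER_CUBIC)
    for a,b in ((-.0075,-.0175),(.0075,-.0175),(.0075,.0175),(-.0075,.0175)):
        u=proj(c,p+R@np.array([a,b,.014]));cv2.circle(im,tuple(int(v) for v in ((u-[x0,y0])*4+2)),2,(255,0,255),-1)
    out.append(im)
cv2.imwrite(sys.argv[1],np.hstack(out));pickle.dump(d,open("d1.pkl","wb"));print(p)
E
python3 snap.py pics/a1.png
```

```text
[ 0.61755888 -0.03350532  0.13241121]
```

View pics/a1.png

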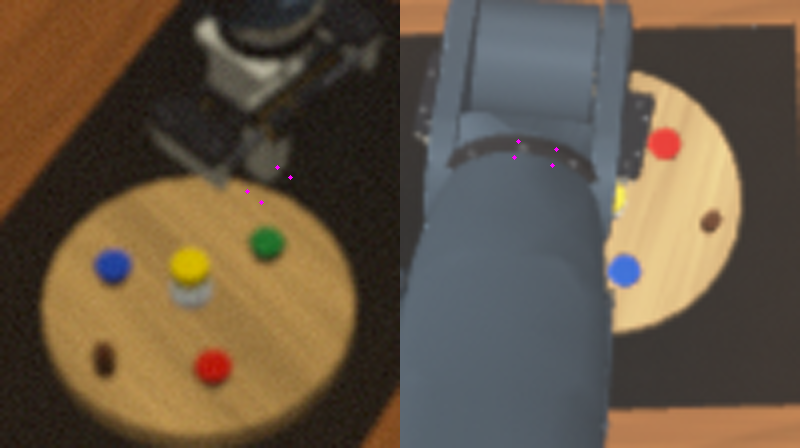

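Left, scene view: green at (267,242), blue (113,266), red (213,366). The fingertips show around (220–285,150–187), up and left of the predicted magenta corners. The top view is blocked by the arm. I'll zoom in.

```bash
python3 - <<'E'
import pickle,cv2
c=pickle.load(open("d1.pkl","rb"))["scene"]["color"][150:215,285:365]
cv2.imwrite("pics/a2.png",cv2.convertScaleAbs(cv2.resize(c,None,fx=9,fy=9,interpolation=cv2.INTER_LANCZOS4),alpha=1.8,beta=20))
E
```

```text
(no output)
```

View pics/a2.png

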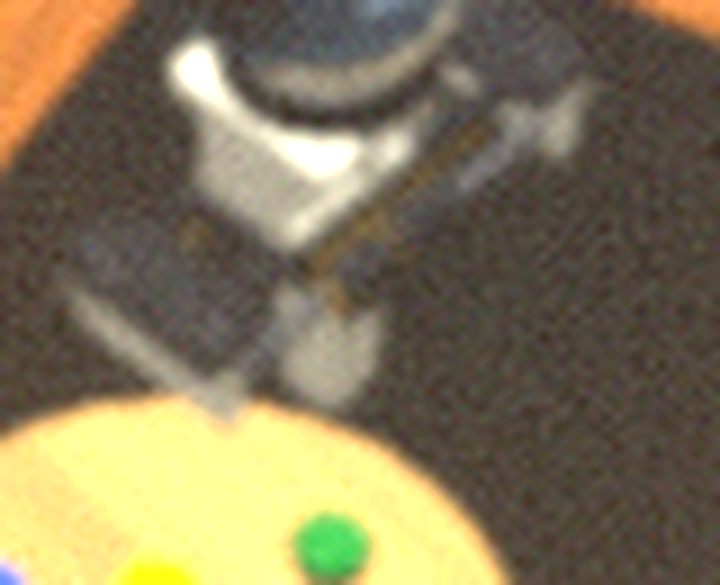

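The fingertip's lower edge is near px (322,195) against a predicted centre of (322,196), so calibration agrees to a few mm. I'll descend to just above the green plug and check.

>>> carry_out --pt "1 0 0 0.02 0 0 0" --pt "1 0 0 0.02 0 0 0" --pt "1 0 0 0.02 0 0 0" --pt "1 0 0 0 0 0 0"

```text
time_s: 3.08
eef_pos: [0.6168, -0.0336, 0.0706]
eef_rot: [[-0.972, 0.236, -0.002], [0.236, 0.972, 0.0], [0.002, -0.0, -1.0]]
contact_force: [-0.2, 0.1, 0.9]
grip_width: 0.008
grasp_force: 0.0
```

```bash
sed -i 's/scene=(255,150),top=(295,135)/scene=(285,170)/; s/w,h=100,112/w,h=70,62/; s/fx=4,fy=4/fx=9,fy=9/; s/)\*4+2/)*9+4/' snap.py; python3 snap.py pics/a3.png
```

```text
[ 0.61680067 -0.03359833  0.07059763]
```

View pics/a3.png

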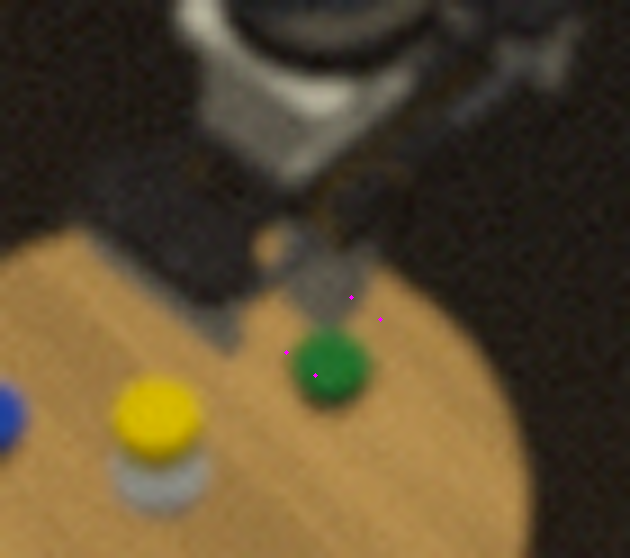

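Scene crop: plug head centred at (330,365), visible fingertip bottom near (328,330), predicted tip centre (333,337). The tip may be too far in +y. I'll difference this against the first image.

```bash
python3 - <<'E'
import pickle; from h import *
a=pickle.load(open("d0.pkl","rb"))["scene"];b=pickle.load(open("d1.pkl","rb"))["scene"]
f=lambda c:c["color"][170:232,285:355]
A,B=f(a),f(b)
d=cv2.absdiff(A,B).max(2); 
r=lambda x:cv2.resize(x,None,fx=5,fy=5,interpolation=cv2.INTER_NEAREST)
m=cv2.cvtColor(np.clip(d.astype(int)*3,0,255).astype(np.uint8),cv2.COLOR_GRAY2BGR)
cv2.imwrite("pics/a4.png",np.hstack([r(cv2.convertScaleAbs(B,alpha=1.7)),r(m)]))
print(blob(b,"green",(322,211),8),blob(a,"green",(322,211),8))
print(d[25:50,28:46])
E
```

```text
(np.float64(321.3095238095238), np.float64(210.23809523809524), np.int64(42)) (np.float64(321.35714285714283), np.float64(210.23809523809524), np.int64(42))
[[ 79  48  20  20  19  12  17  17  33  23  12   3   5  13   5   5  14   6]
 [ 83  34  19  28  34  47  48  25   8   8   3  10  18  14  11   3   5   3]
 [ 70  35  28  54  80  83  81  66  42  35  29  17  25  30  14   6   4  11]
 [ 73  38  44  69  82  95  83  76  73  66  54  32  19  17  11   3   5   5]
 [100  65  70  88 103  94  84  79  72  77  81  70  43  24  10   6   5   3]
 [111  93  89  93  94  82  76  76  66  74  81  76  60  34  14   6   2   7]
 [115  93  83  73  75  88  71  74  78  66  78  80  60  25  10   4   7   3]
 [100  62  49  46  66  81  75  74  76  77  79  66  43  21   5   8   4   4]
 [ 54  27  13  32  49  67  71  85  78  82  74  57  27   5   4   4   6   8]
 [ 22   5   6   7  26  49  70  72  86  74  68  38  11   7   5   4   4   4]
 [  3   5   6   1   6  27  44  71  72  67  45  17   6   7   1   5   6  10]
 [  6   9   2   8   3   9  22  38  46  43  18   8   7   7   4   4   5   5]
 [  6   3   7   8   5  11  11  12  20  14  
[... 232 characters left out ...]
  6   4   1  10  10   5]
 [  5   2   7   1   2  11   6   8   8   4  10   4   2   6   4   3   4   9]
 [  8   7   4   3   6   4   8   7  12   5   3   7   5   4   9   7   7   6]
 [  4   6   4   4   4  10  11   7   5   3   1   4   4   4   1   4   5   6]
 [  7   1   6   5   5   2   5   4   5   4   8   6   4   5   7   3   3   7]
 [  5   5   4   7   5   7   2   3   8   7   1   4   2   4   2   6   2   5]
 [  6   6   7   2   4   4   1  10   9   7   9   3   5   2   7   8   4   5]
 [  4   8   9   4   5   2   4   3   5   4  13   7   4   8   7  10   5   7]
 [  1   7   4   8   2  10   3   7   3   2  11   5   9   1   5   4   9   4]
 [  9   5   2   5   5   5   9   8   8   2   5   9   4   5  10   6   4   7]]
```

View pics/a4.png

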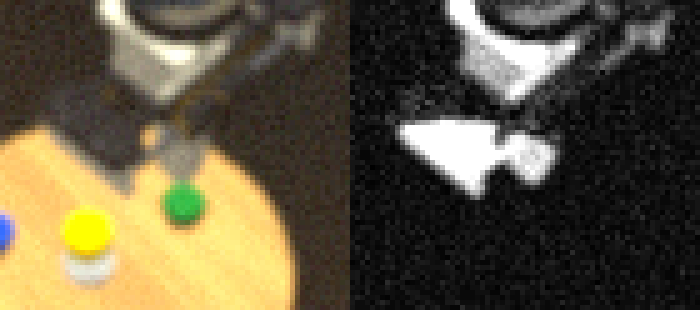

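The difference image shows the tip's lowest corner at about px (321,206), with the predicted corner 5 px lower. A slow, force-watched descent will tell whether the offset is lateral or in height.

>>> carry_out --pt "1 0 0 0.004 0 0 0" --pt "1 0 0 0.003 0 0 0" --pt "1 0 0 0.003 0 0 0" --pt "1 0 0 0 0 0 0"

```text
time_s: 3.62
eef_pos: [0.6174, -0.0338, 0.0615]
eef_rot: [[-0.972, 0.237, -0.0], [0.237, 0.972, 0.0], [0.0, -0.0, -1.0]]
contact_force: [1.4, -0.5, -0.2]
grip_width: 0.006
grasp_force: 0.0
```

>>> carry_out --pt "1 0 0 0.002 0 0 0" --pt "1 0 0 0 0 0 0"

```text
time_s: 3.88
eef_pos: [0.6174, -0.0338, 0.0595]
eef_rot: [[-0.972, 0.237, -0.0], [0.237, 0.972, 0.0], [0.0, -0.0, -1.0]]
contact_force: [-0.2, -0.4, -0.3]
grip_width: 0.004
grasp_force: 0.0
```

>>> carry_out --pt "1 0 0 0.002 0 0 0" --pt "1 0 0 0 0 0 0"

```text
time_s: 4.12
eef_pos: [0.6174, -0.0338, 0.0575]
eef_rot: [[-0.972, 0.237, -0.0], [0.237, 0.972, 0.0], [0.0, -0.0, -1.0]]
contact_force: [0.0, 0.3, 0.3]
grip_width: 0.005
grasp_force: 0.0
```

>>> carry_out --pt "1 0 0 0.002 0 0 0" --pt "1 0 0 0 0 0 0"

```text
time_s: 4.38
eef_pos: [0.6174, -0.0338, 0.0555]
eef_rot: [[-0.972, 0.237, -0.0], [0.237, 0.972, 0.0], [0.0, -0.0, -1.0]]
contact_force: [-0.3, -0.1, 0.2]
grip_width: 0.007
grasp_force: 0.0
```

```bash
python3 - <<'E'
import pickle; from h import *
from workcell import sensors,optics
a=pickle.load(open("d0.pkl","rb"))["scene"];b=optics.camera("scene")
print(sensors.get_obs()["contact_force"],blob(b,"green",(322,211),8))
A,B=[c["color"][170:232,285:355] for c in (a,b)]
print(cv2.absdiff(A,B).max(2)[25:48,28:46])
E
```

```text
[ 0.10833654  0.66959108 -0.15507104] (np.float64(321.35483870967744), np.float64(211.0), np.int64(31))
[[ 76  87  69  55  45  40  19   9  20  24  14  16  13  12  12   3   7   5]
 [113 119 104  95  83  79  59  29  10   6  16  12  17   1   4   1   2  13]
 [124 121 102  98  94 100  82  59  45  43  36  20  14  10   8   1   2  12]
 [107  88  73  78  84  99  88  78  75  72  79  71  45  29   9   3   2   4]
 [ 86  45  42  63  78  88  92  95  87  97 107 105  82  46  13   3   6   3]
 [ 71  37  29  56  90  95  94  95  92 106 114 104  81  44  21   6   4  11]
 [ 78  47  40  64  91 109  97  95  84  88 103 100  78  40  14   4   7   3]
 [108  60  67  82 101 104  91  80  83  88  94  81  57  38  16   6   6   4]
 [123  89  86  88  89  83  79  85  83  87  85  82  58  25   5   5   2   9]
 [119  95  82  71  78  80  79  73  84  82  95  75  56  22   7   7   8   8]
 [ 98  68  44  41  57  77  69  71  70  73  87  71  46  18   5   1   5   7]
 [ 64  31  20  17  48  55  54  42  35  52  60  51  24   6   2   7   4   7]
 [ 28  15   2  10  24  27  27  28  34  32  37  24  20   3   2   3   4   8]
 [ 14   1   3   3   8  12  16  31  50  32  21   4   3   2   5   7   7   7]
 [  4   3   5   7   1   4  11  34  34  22  20   2   7   5   1   6   2   4]
 [  4   4  10   4   5   2   5  20  10  14   4   3   6   4   7   6  11   4]
 [  6   4   1   3   5   6   7   5   8   0   1  10   3   2   6   5   4   1]
 [  4   8   3   3   6   4   6   4   8   6   1   4   6   3   3   7  10   3]
 [  9   4   9   5   8   6   9   5   3  10   4   3   2   3   2   2   8   8]
 [  6   6   5   2   3   1   5   6   4   4   4   4   4   3   4   7   6   9]
 [  6   7   5   9   7   6   5   9   9   6   3   5   3   3   3   6   3   3]
 [  6   4   8   5   6   9   5   8   7  14   4   2   3   4   6   1   1   4]
 [  7   7   6   5  10   4   6   1   2   5   8   7   2   6   2  13   5  10]]
```

No force, with the nominal tip level below the plug top, yet the tip still covers the head's upper edge. So the tip really sits higher than nominal, above the plug. I'll continue down in guarded small steps.

>>> carry_out --pt "1 0 0 0.002 0 0 0" --pt "1 0 0 0.002 0 0 0" --pt "1 0 0 0.002 0 0 0" --pt "1 0 0 0.002 0 0 0"

```text
time_s: 4.92
eef_pos: [0.6175, -0.0338, 0.0475]
eef_rot: [[-0.972, 0.237, -0.0], [0.237, 0.972, -0.0], [0.0, -0.0, -1.0]]
contact_force: [0.5, 0.0, -0.4]
grip_width: 0.004
grasp_force: 0.0
```

```bash
python3 - <<'E'
import pickle; from h import *
from workcell import sensors,optics
a=pickle.load(open("d0.pkl","rb"))["scene"];b=optics.camera("scene")
o=sensors.get_obs();print(o["eef_pos"],o["contact_force"],o["moment"],blob(b,"green",(322,211),8))
A,B=[c["color"][170:232,285:355] for c in (a,b)]
print(cv2.absdiff(A,B).max(2)[30:48,28:46])
r=lambda x:cv2.resize(cv2.convertScaleAbs(x,alpha=1.7),None,fx=9,fy=9,interpolation=cv2.INTER_CUBIC)
cv2.imwrite("pics/a5.png",r(B))
E
```

```text
[ 0.61732316 -0.03380699  0.0471925 ] [-0.35984765 -0.41723704 -0.66524622] [-0.04412005  0.06296438  0.0466239 ] (np.float64(321.77777777777777), np.float64(211.77777777777777), np.int64(18))
[[110  87  64  65  88  91  96  93  97 102 120 124 115  66  30   9   4  10]
 [ 85  47  36  53  76  96 106 105 102  99 119 116  99  59  23   2   4  12]
 [ 87  33  23  52  82 102 103 102  99 100 105  94  69  54  15   3   8   5]
 [ 97  47  49  72  91  97  94  95  85  97  96  79  60  36   4   2   7  11]
 [115  89  81  94  97  88  86  77  88  83  93  87  55  24  11   4   5   3]
 [122 106 101  94  89  86  72  71  66  77  88  81  60  29   4   8   3   6]
 [110  95  85  71  76  65  52  42  41  50  63  63  44  20   7   7   7   5]
 [ 79  61  35  41  48  35  33  31  29  40  48  42  26   8   7   2   5   7]
 [ 44  22  12  14  18  25  26  45  50  36  41  26  12   3   2   8   7   7]
 [ 16   5   3   9   6  17  40  58  54  42  35  10   6   4   5   7   6   2]
 [  4   6   8   6   9  11  28  40  43  39  22   5   5   8   4   3  11   4]
 [  3   3   7   2   3   6  14  24  11  20   9  10   4   6   2   2   5   5]
 [  1   3   1   2   5   9   3   8   8   4   5   3   9   6   4   6  12   5]
 [  5   8   5   2   3   4   8   5   6   1   8   4   8   5   3   5   8   6]
 [  8   6   4   1   2   4   6   6   3   3   7   4   2   6   8   4   5   5]
 [  5   3   3  10   3   4   3  10   3   3   3   3   5   3   7   3   1   3]
 [  4   4   7   3   5   9   6   5   6  13   4   3   2   5   7   5   3   6]
 [  7   7   6   5   7   3   4   2   3   1   5   9   3   6   3  14   4   8]]
```

View pics/a5.png

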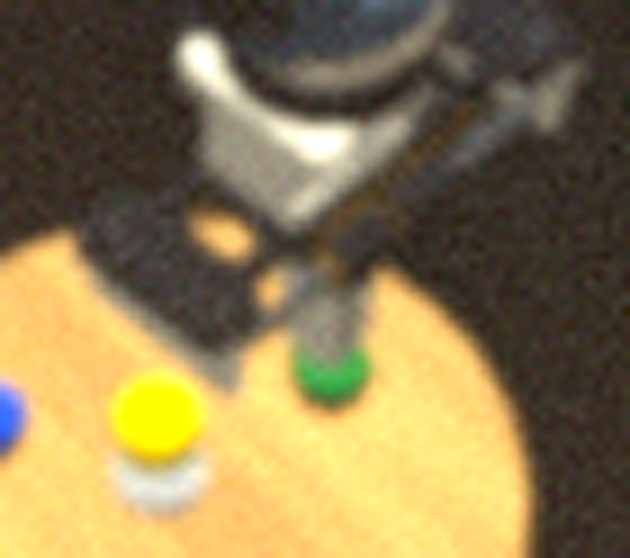

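The crop shows the tip in front of and above the green head: tip apex (325,362), plug centre (330,365). The tip is still about 15 mm above it and laterally aligned, so I'll keep going in guarded steps.

>>> carry_out --pt "1 0 0 0.001 0 0 0" --pt "1 0 0 0.001 0 0 0" --pt "1 0 0 0.001 0 0 0" --pt "1 0 0 0.001 0 0 0"

```text
time_s: 5.48
eef_pos: [0.6175, -0.0338, 0.0436]
eef_rot: [[-0.972, 0.237, 0.0], [0.237, 0.972, -0.0], [-0.0, -0.0, -1.0]]
contact_force: [-0.1, 0.0, -0.3]
grip_width: 0.008
grasp_force: 0.0
```

>>> carry_out --pt "1 0 0 0.001 0 0 0" --pt "1 0 0 0.001 0 0 0" --pt "1 0 0 0.001 0 0 0"

```text
time_s: 5.85
eef_pos: [0.6175, -0.0338, 0.0406]
eef_rot: [[-0.972, 0.236, 0.0], [0.236, 0.972, -0.0], [-0.0, -0.0, -1.0]]
contact_force: [0.5, -0.0, 0.2]
grip_width: 0.007
grasp_force: 0.0
```

>>> carry_out --pt "1 0 0 0.001 0 0 0" --pt "1 0 0 0.001 0 0 0" --pt "1 0 0 0.001 0 0 0"

```text
time_s: 6.22
eef_pos: [0.6175, -0.0338, 0.0378]
eef_rot: [[-0.972, 0.237, 0.0], [0.237, 0.972, -0.0], [-0.0, -0.0, -1.0]]
contact_force: [-1.8, 0.5, 3.2]
grip_width: 0.005
grasp_force: 1.7
```

```bash
python3 - <<'E'
import pickle; from h import *
from workcell import sensors,optics
a=pickle.load(open("d0.pkl","rb"))
o=sensors.get_obs();print(o["eef_pos"],o["contact_force"],o["moment"])
r=lambda x:cv2.resize(cv2.convertScaleAbs(x,alpha=1.7),None,fx=8,fy=8,interpolation=cv2.INTER_CUBIC)
b=optics.camera("scene")
print(blob(b,"green",(322,211),8))
A,B=[c["color"][190:230,300:345] for c in (a["scene"],b)]
cv2.imwrite("pics/a6.png",np.hstack([r(A),r(B)]))
E
```

```text
[ 0.61749527 -0.03383459  0.03779619] [-1.84857163  0.54941303  3.15656835] [0.03262687 0.22000287 0.01099529]
(np.float64(321.0), np.float64(213.0), np.int64(2))
```

View pics/a6.png

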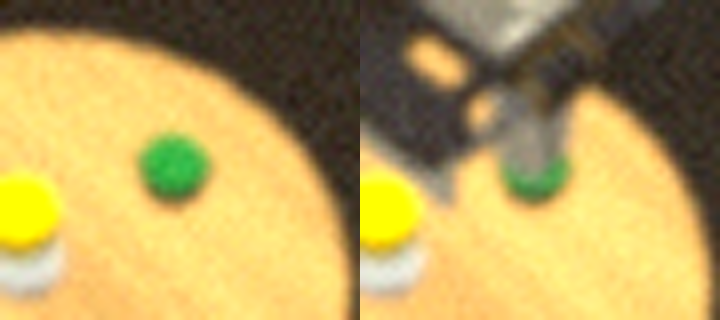

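Contact: the tip lies over the green head, apex about (540,175), with 3 N upward force. I'll press on in 1 mm steps; sliding should show about 3.5 N, then rise at 4 N/mm.

>>> carry_out --pt "1 0 0 0.001 0 0 0" --pt "1 0 0 0 0 0 0"

```text
time_s: 6.52
eef_pos: [0.6175, -0.0338, 0.0366]
eef_rot: [[-0.972, 0.237, 0.0], [0.237, 0.972, -0.0], [-0.0, -0.0, -1.0]]
contact_force: [-0.5, -0.4, 4.0]
grip_width: 0.003
grasp_force: 1.6
```

>>> carry_out --pt "1 0 0 0.001 0 0 0" --pt "1 0 0 0 0 0 0"

```text
time_s: 6.78
eef_pos: [0.6175, -0.0338, 0.0356]
eef_rot: [[-0.972, 0.236, 0.0], [0.236, 0.972, -0.0], [-0.0, -0.0, -1.0]]
contact_force: [-0.8, -0.4, 3.0]
grip_width: 0.005
grasp_force: 1.6
```

>>> carry_out --pt "1 0 0 0.001 0 0 0" --pt "1 0 0 0 0 0 0"

```text
time_s: 7.02
eef_pos: [0.6175, -0.0338, 0.0346]
eef_rot: [[-0.972, 0.237, 0.0], [0.237, 0.972, -0.0], [-0.0, 0.0, -1.0]]
contact_force: [-0.4, 0.2, 4.0]
grip_width: 0.003
grasp_force: 1.5
```

Sliding at about 3.5 N, as a plug should.

>>> carry_out --pt "1 0 0 0.001 0 0 0" --pt "1 0 0 0.001 0 0 0" --pt "1 0 0 0 0 0 0"

```text
time_s: 7.4
eef_pos: [0.6175, -0.0338, 0.0326]
eef_rot: [[-0.972, 0.237, -0.0], [0.237, 0.972, -0.0], [0.0, -0.0, -1.0]]
contact_force: [-0.7, -0.3, 2.6]
grip_width: 0.008
grasp_force: 1.5
```

>>> carry_out --pt "1 0 0 0.001 0 0 0" --pt "1 0 0 0.001 0 0 0" --pt "1 0 0 0 0 0 0"

```text
time_s: 7.78
eef_pos: [0.6175, -0.0338, 0.0308]
eef_rot: [[-0.972, 0.237, 0.0], [0.237, 0.972, -0.0], [-0.0, 0.0, -1.0]]
contact_force: [-2.2, 0.3, 6.0]
grip_width: 0.005
grasp_force: 2.9
```

>>> carry_out --pt "1 0 0 0.001 0 0 0" --pt "1 0 0 0 0 0 0"

```text
time_s: 8.02
eef_pos: [0.6176, -0.0338, 0.03]
eef_rot: [[-0.972, 0.237, 0.0], [0.237, 0.972, -0.0], [-0.0, 0.0, -1.0]]
contact_force: [-2.7, -0.2, 9.5]
grip_width: 0.001
grasp_force: 4.3
```

Green is home: force rises past 6 N to 9.5 N after about 6.5 mm of slide. I'll lift clear and go over to blue.

>>> carry_out --pt "1 0 0 -0.005 0 0 0" --pt "1 0 0 -0.025 0 0 0" --pt "1 0 0 -0.025 0 0 0" --pt "1 0.0187 -0.0267 0 0 0 0" --pt "1 0.0187 -0.0267 0 0 0 0" --pt "1 0.0187 -0.0267 0 0 0 0" --pt "1 0.0187 -0.0267 0 0 0 0" --pt "1 0 0 0.01 0 0 0" --pt "1 0 0 0 0 0 0"

```text
time_s: 9.15
eef_pos: [0.5196, -0.1195, 0.0739]
eef_rot: [[-0.972, 0.237, -0.001], [0.237, 0.972, 0.0], [0.001, 0.0, -1.0]]
contact_force: [0.9, -0.3, -0.5]
grip_width: 0.007
grasp_force: 0.0
```

```bash
python3 - <<'E'
import pickle; from h import *
from workcell import sensors,optics
a=pickle.load(open("d0.pkl","rb"))["scene"];b=optics.camera("scene")
o=sensors.get_obs();print(o["eef_pos"],blob(b,"green",(322,211),8),blob(a,"green",(322,211),8),blob(b,"blue",(283,216),8))
r=lambda x:cv2.resize(cv2.convertScaleAbs(x,alpha=1.7),None,fx=8,fy=8,interpolation=cv2.INTER_CUBIC)
cv2.imwrite("pics/a7.png",r(b["color"][180:250,255:345]))
E
```

```text
[ 0.51990924 -0.11941114  0.07419893] (np.float64(321.4102564102564), np.float64(211.33333333333334), np.int64(39)) (np.float64(321.35714285714283), np.float64(210.23809523809524), np.int64(42)) (np.float64(282.8), np.float64(215.925), np.int64(40))
```

View pics/a7.png

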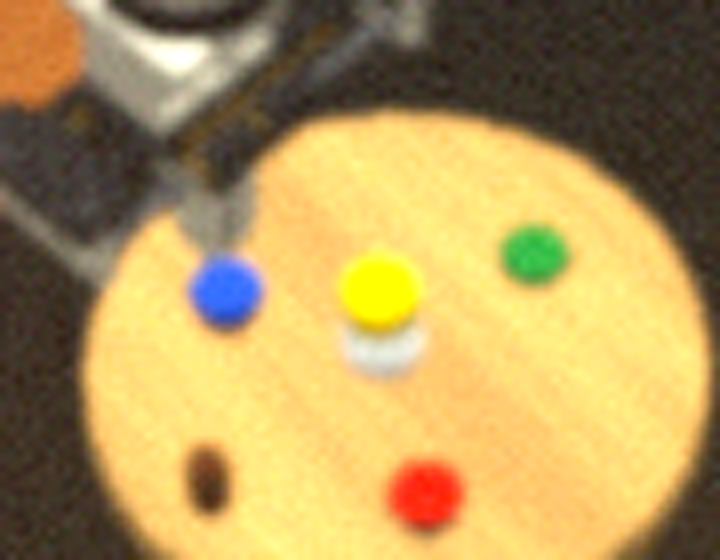

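Green now sits flat (it moved 1.1 px down) and the seat is unmoved. The tip at (218,235) is about 36 mm above blue at (226,290), and lands about 4 mm short in x. I'll correct that and press.

>>> carry_out --pt "1 -0.0044 -0.001 0.01 0 0 0" --pt "1 0 0 0.012 0 0 0" --pt "1 0 0 0.01 0 0 0" --pt "1 0 0 0.001 0 0 0" --pt "1 0 0 0.001 0 0 0" --pt "1 0 0 0.001 0 0 0" --pt "1 0 0 0.001 0 0 0" --pt "1 0 0 0 0 0 0"

```text
time_s: 10.2
eef_pos: [0.5238, -0.122, 0.0389]
eef_rot: [[-0.972, 0.237, 0.001], [0.237, 0.972, -0.0], [-0.001, -0.0, -1.0]]
contact_force: [-0.6, 0.0, 3.3]
grip_width: 0.007
grasp_force: 1.6
```

>>> carry_out --pt "1 0 0 0.001 0 0 0" --pt "1 0 0 0.001 0 0 0" --pt "1 0 0 0.001 0 0 0" --pt "1 0 0 0 0 0 0"

```text
time_s: 10.7
eef_pos: [0.5237, -0.122, 0.0356]
eef_rot: [[-0.972, 0.237, 0.0], [0.237, 0.972, -0.0], [-0.0, -0.0, -1.0]]
contact_force: [0.7, -0.8, 2.7]
grip_width: 0.005
grasp_force: 1.5
```

>>> carry_out --pt "1 0 0 0.001 0 0 0" --pt "1 0 0 0.001 0 0 0" --pt "1 0 0 0 0 0 0"

```text
time_s: 11.08
eef_pos: [0.5238, -0.122, 0.0336]
eef_rot: [[-0.972, 0.237, 0.0], [0.237, 0.972, -0.0], [-0.0, -0.0, -1.0]]
contact_force: [1.4, -0.3, 3.2]
grip_width: 0.001
grasp_force: 1.5
```

>>> carry_out --pt "1 0 0 0.001 0 0 0" --pt "1 0 0 0.001 0 0 0" --pt "1 0 0 0 0 0 0"

```text
time_s: 11.45
eef_pos: [0.5237, -0.122, 0.0316]
eef_rot: [[-0.972, 0.237, 0.0], [0.237, 0.972, -0.0], [-0.0, -0.0, -1.0]]
contact_force: [2.0, -1.0, 3.0]
grip_width: 0.007
grasp_force: 1.5
```

>>> carry_out --pt "1 0 0 0.001 0 0 0" --pt "1 0 0 0 0 0 0"

```text
time_s: 11.7
eef_pos: [0.5237, -0.122, 0.0307]
eef_rot: [[-0.972, 0.237, 0.0], [0.237, 0.972, -0.0], [-0.0, -0.0, -1.0]]
contact_force: [1.4, -0.6, 5.3]
grip_width: 0.006
grasp_force: 2.9
```

>>> carry_out --pt "1 0 0 0.001 0 0 0" --pt "1 0 0 0.0004 0 0 0" --pt "1 0 0 0 0 0 0"

```text
time_s: 12.08
eef_pos: [0.5238, -0.122, 0.0297]
eef_rot: [[-0.972, 0.237, 0.0], [0.237, 0.972, -0.0], [-0.0, -0.0, -1.0]]
contact_force: [0.8, -0.3, 10.3]
grip_width: 0.0
grasp_force: 4.9
```

Blue home at 10.3 N. Now red.

>>> carry_out --pt "1 0 0 -0.005 0 0 0" --pt "1 0 0 -0.025 0 0 0" --pt "1 0 0 -0.025 0 0 0" --pt "1 -0.0316 -0.0031 0 0 0 0" --pt "1 -0.0316 -0.0031 0 0 0 0" --pt "1 -0.0316 -0.0031 0 0 0 0" --pt "1 -0.0316 -0.0031 0 0 0 0" --pt "1 0 0 0.01 0 0 0" --pt "1 0 0 0 0 0 0"

```text
time_s: 13.2
eef_pos: [0.6416, -0.1632, 0.0724]
eef_rot: [[-0.972, 0.237, -0.004], [0.237, 0.972, 0.001], [0.004, 0.0, -1.0]]
contact_force: [-0.1, 0.9, -0.6]
grip_width: 0.008
grasp_force: 0.0
```

```bash
python3 - <<'E'
import pickle; from h import *
from workcell import sensors,optics
a=pickle.load(open("d0.pkl","rb"))["scene"];b=optics.camera("scene")
o=sensors.get_obs();print(o["eef_pos"],blob(b,"green",(322,211),8),blob(b,"blue",(283,216),8),blob(b,"red",(308,242),8))
r=lambda x:cv2.resize(cv2.convertScaleAbs(x,alpha=1.7),None,fx=8,fy=8,interpolation=cv2.INTER_CUBIC)
cv2.imwrite("pics/a8.png",r(b["color"][185:255,258:348]))
E
```

```text
[ 0.64195944 -0.16329944  0.07320957] (np.float64(321.3333333333333), np.float64(211.66666666666666), np.int64(15)) (np.float64(283.35897435897436), np.float64(217.48717948717947), np.int64(39)) (np.float64(307.7413793103448), np.float64(241.22413793103448), np.int64(58))
```

View pics/a8.png

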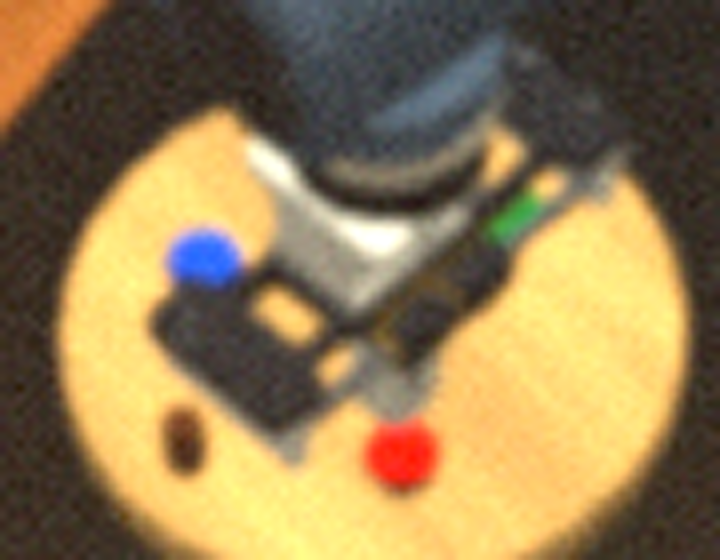

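Tip at (400,405), about 35 mm above red at (402,455), is aligned. Blue is down flat, and the dowel and pot are clear. Pressing red.

>>> carry_out --pt "1 0 0 0.01 0 0 0" --pt "1 0 0 0.012 0 0 0" --pt "1 0 0 0.01 0 0 0" --pt "1 0 0 0.001 0 0 0" --pt "1 0 0 0.001 0 0 0" --pt "1 0 0 0.001 0 0 0" --pt "1 0 0 0.001 0 0 0" --pt "1 0 0 0 0 0 0"

```text
time_s: 14.25
eef_pos: [0.6436, -0.1639, 0.0383]
eef_rot: [[-0.972, 0.236, 0.0], [0.236, 0.972, -0.0], [-0.0, -0.0, -1.0]]
contact_force: [-0.4, 0.3, 0.9]
grip_width: 0.005
grasp_force: 0.1
```

>>> carry_out --pt "1 0 0 0.001 0 0 0" --pt "1 0 0 0.001 0 0 0" --pt "1 0 0 0.001 0 0 0" --pt "1 0 0 0 0 0 0"

```text
time_s: 14.75
eef_pos: [0.6436, -0.1639, 0.0353]
eef_rot: [[-0.972, 0.236, 0.0], [0.236, 0.972, -0.0], [-0.0, -0.0, -1.0]]
contact_force: [-0.4, 0.4, 3.7]
grip_width: 0.007
grasp_force: 1.6
```

>>> carry_out --pt "1 0 0 0.001 0 0 0" --pt "1 0 0 0.001 0 0 0" --pt "1 0 0 0 0 0 0"

```text
time_s: 15.12
eef_pos: [0.6436, -0.1639, 0.0332]
eef_rot: [[-0.972, 0.237, 0.0], [0.237, 0.972, -0.0], [-0.0, -0.0, -1.0]]
contact_force: [0.3, -0.0, 3.1]
grip_width: 0.009
grasp_force: 1.5
```

>>> carry_out --pt "1 0 0 0.001 0 0 0" --pt "1 0 0 0.001 0 0 0" --pt "1 0 0 0 0 0 0"

```text
time_s: 15.5
eef_pos: [0.6436, -0.1639, 0.0313]
eef_rot: [[-0.972, 0.237, 0.0], [0.237, 0.972, -0.0], [-0.0, -0.0, -1.0]]
contact_force: [-0.2, 1.0, 3.6]
grip_width: 0.007
grasp_force: 2.0
```

>>> carry_out --pt "1 0 0 0.001 0 0 0" --pt "1 0 0 0 0 0 0"

```text
time_s: 15.75
eef_pos: [0.6436, -0.1639, 0.0305]
eef_rot: [[-0.972, 0.237, 0.0], [0.237, 0.972, -0.0], [-0.0, -0.0, -1.0]]
contact_force: [-1.0, 1.0, 6.4]
grip_width: 0.007
grasp_force: 3.4
```

>>> carry_out --pt "1 0 0 0.0011 0 0 0" --pt "1 0 0 0 0 0 0"

```text
time_s: 16.0
eef_pos: [0.6436, -0.1639, 0.0297]
eef_rot: [[-0.972, 0.237, 0.0], [0.237, 0.972, -0.0], [-0.0, -0.0, -1.0]]
contact_force: [-2.4, 0.8, 10.0]
grip_width: 0.006
grasp_force: 4.9
```

>>> carry_out --pt "1 0 0 -0.005 0 0 0" --pt "1 0 0 -0.03 0 0 0" --pt "1 0 0 -0.04 0 0 0" --pt "1 0 0 -0.05 0 0 0" --pt "1 0.03 0.04 -0.02 0 0 0" --pt "1 0.03 0.05 0 0 0 0" --pt "1 0.03 0.05 0 0 0 0" --pt "1 0.03 0.05 0 0 0 0" --pt "1 0.03 0.05 0 0 0 0" --pt "1 0 0.05 0 0 0 0"

```text
time_s: 17.25
eef_pos: [0.5647, 0.1552, 0.174]
eef_rot: [[-0.972, 0.236, -0.001], [0.236, 0.972, -0.0], [0.001, -0.001, -1.0]]
contact_force: [0.8, -0.2, 0.3]
grip_width: 0.006
grasp_force: 0.0
```

>>> carry_out --pt "1 0 0.05 0 0 0 0" --pt "1 0 0.05 0 0 0 0" --pt "1 0 0 0 0 0 0"

```text
time_s: 17.62
eef_pos: [0.5896, 0.2532, 0.1732]
eef_rot: [[-0.972, 0.233, -0.001], [0.233, 0.972, -0.0], [0.001, -0.0, -1.0]]
contact_force: [-0.6, -0.0, -0.5]
grip_width: 0.002
grasp_force: 0.0
```

```bash
python3 - <<'E'
import pickle; from h import *
from workcell import sensors,optics
a=pickle.load(open("d0.pkl","rb"));b=optics.camera("scene");t=optics.camera("top")
print(sensors.get_obs()["time_s"])
for k,n,m in (("green",(322,211),(328,177)),("blue",(283,216),(351,202)),("red",(308,242),(361,171)),("yellow",(303,216),(347,184))):
    print(k,[np.round(blob(c,k,n,8),1).tolist() for c in(a["scene"],b)],[np.round(blob(c,k,m,8),1).tolist() for c in(a["top"],t)] if k!="yellow" else "")
A,B=[c["color"][185:270,258:352] for c in (a["scene"],b)]
r=lambda x:cv2.resize(cv2.convertScaleAbs(x,alpha=1.7),None,fx=4,fy=4,interpolation=cv2.INTER_CUBIC)
cv2.imwrite("pics/a9.png",np.hstack([r(A),r(B)]))
E
```

```text
17.725
green [[321.4, 210.2, 42.0], [321.3, 211.4, 38.0]] [[327.8, 177.4, 19.0], [328.0, 178.0, 21.0]]
blue [[282.9, 215.9, 38.0], [283.0, 217.1, 32.0]] [[350.8, 202.2, 37.0], [350.7, 202.5, 34.0]]
red [[307.9, 241.3, 56.0], [307.9, 242.2, 54.0]] [[360.6, 170.5, 51.0], [360.6, 170.7, 47.0]]
yellow [[301.9, 216.1, 68.0], [302.0, 216.1, 68.0]]
```

View pics/a9.png

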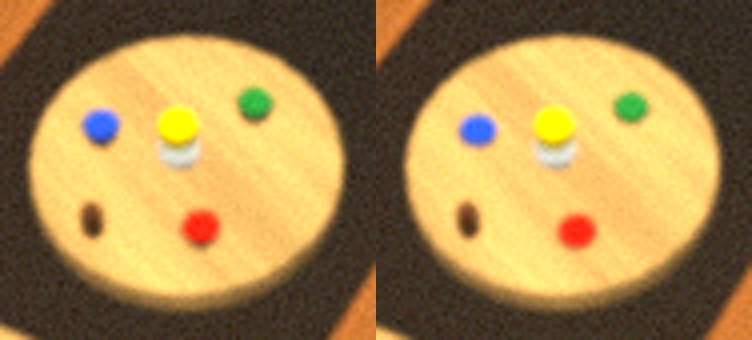

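Before and after: all three heads dropped by about 1 px and sit flat. The seat, pot and dowel are unmoved, and the arm is clear.

```bash
python3 -c "from workcell import manip; print(manip.sign_off())"
```

```text
the job is handed in; nothing more can be done
None
```

I pressed the green, blue and red plugs home in that order at about 10 N each, saw no movement of the seat, pot or dowel in the final picture, and handed the job in at about 18 s; no verdict was returned.

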